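Uncap the short spray can in the robotics classroom

TASK

Two capped spray cans stand among the robot-kit parts. Lift the loose cap straight up off the shorter can and lower it, open end still down, into the wide round well of the white cap holder, letting go only once it stands in the well. Leave that can standing in its place, and leave the taller can with its cap alone.

Things in the scene. Friction and masses are not known exactly. Their poses are not given: they have to be found in the camera images.
- cap_short_center (a point): centre (half-way up) of the loose cap on the SHORTER can: grey plastic cup, open end down, 46 mm across, 60 mm tall, 25 g, z up its axis. Its rim just rests on the can's shoulder round a 34 mm tall nozzle: lift 40 mm or more to clear. Starts 140 mm above the table. Grip it across the sides from above; gripped 10 mm above this point the fingertips clear the holder at set-down.
- can_short: the shorter spray can: aluminium with a paper label, 52 mm across, 110 mm to its shoulder (170 mm with the cap on), loose, upright; origin at the centre of its underside, z up.
- well (a point): centre of the FLOOR of the wide round well in the white cap holder, z up, 14 mm above the table. The well is 67 mm across, 8 mm deep, lined dark: the cap stands in it with 10 mm play all round, its centre 30 mm above this point. The holder is a fixed plate 150 x 90 x 22 mm, turned any way; the well is 30 mm from its middle along the long side; the 25 mm well at the other end is too narrow.
- cap_tall_center (a point): centre (half-way up) of the identical cap on the TALLER can (same 52 mm width, 155 mm to its shoulder, 215 mm with the cap on), to be left alone. At the start this point is 185 mm above the table.
Mind the look-alikes: they are no part of the job. Leave any purple look-alike of the part that bears cap_short_center alone. Leave any turquoise look-alike of the part that bears well alone.

How it is judged:
On the way, in this order (a step that is already met when the one before it is completed fails the run):
1. the cap is lifted clear above its can (z of cap_short_center in the frame of can_short above 0.18 m and angle between cap_short_center's own z axis and vertical below 0.5 rad), for 0.1 s.
2. the cap is lowered into the wide well while still held (horizontal distance between cap_short_center and well below 0.016 m and z of cap_short_center in the frame of well below 0.045 m and contact force between the fingers and cap_short above 0.3 N), for 0.05 s.
At the end, for the whole second after the job is handed in: The short can's cap stands open end down in the wide well (within 15 mm of its centre, 5 mm of seated height, 10 degrees of upright), at rest; the short can is upright within 10 degrees and within 50 mm of its start; the taller can's cap is within 40 mm of its start (horizontal distance between cap_short_center and well below 0.015 m and z of cap_short_center in the frame of well between 0.025 and 0.035 m and angle between each of cap_short_center, can_short's own z axis and vertical below 0.17 rad and linear speed of cap_short below 0.02 m/s and distance of can_short from where it was at the start of the episode below 0.05 m and distance of cap_tall_center from where it was at the start of the episode below 0.04 m); the robot touches nothing.
It fails at once if the short can is tipped over (angle between can_short's own z axis and vertical above 0.6 rad).
It fails at once if the taller can's cap is moved or taken (distance of cap_tall_center from where it was at the start of the episode above 0.05 m).
It also fails if it takes over 35 s, if anything falls off the work surface, if the arm or the gripper's body presses on something with over 40 N, if the wrist force passes 120 N, or if a joint passes its speed limit or range.

ROBOT

A 6-joint arm with a two-finger parallel gripper is mounted at the origin on the work surface. World frame = base frame: x ahead of the robot, y to its left, z up, the work surface at z = 0. Lengths are in m, angles in rad, forces in N, time in s.
With the tool pointing down it reaches from about 0.325 to 0.9 m from the base axis. Payload 3.5 kg.
Tool frame: the origin (TCP) lies midway between the tips of the shut fingers; the grasp point (between the pads) lies 19 mm behind it; z points along the fingers, y is the line along which they close (so a half turn about z gives the same grasp; the last joint's range is limited). The gripper opens to 85 mm and grips with 20 to 120 N. Pads are 22 mm wide; open, the fingers measure 114 mm over their backs; the gripper's body (76 mm by 85 mm) begins 54 mm behind the grasp point. The pads swing forward as they close: fully open they stand 13 mm farther back than shut.
Start: joints at [-1.288, 0.276, -0.026, 1.268, 0, 1.467], TCP at [0.235, -0.579, 0.231] pointing down, gripper open.
Joint ranges: [-3.12, 3.12], [-0.85, 1.88], [-1.08, 1.24], [-1.95, 2.15], [-1.57, 1.53], [-3.14, 3.14]. Speed limits (rad/s): [2.57, 2.57, 3.14, 3.14, 3.14, 3.14].

INTERFACE

Orientations are given as a unit quaternion [w, x, y, z].
In Python, from cell import get_state, viewer, order gives the robot as it stands.
- The arm moves only by the tool carry_out, never from a script. Its arguments are lists of equal length, an entry for each row: "fingers": the closure, from 0 (fully open) to 1 (shut); "slide": the shift along the world's x, y, z in m, a list of three; "roll": the turn about the world's z in degrees. A call has 1 to 5 rows; each row shifts and turns the commanded pose from where the row before left it; what a row does not reach is not made up. A row lasts 1/10 s, in which the tool goes at most 50 mm and 8.59 degrees, less where a joint would pass 70% of its speed; a pose out of reach is approached as far as the arm can. A call is refused whole if a number of a shift passes 0.05 or a number of a turn 8.59, either way. A call with a gripper value outside its range is refused whole. The fingers move at their own pace and stop on an object; the grip force is fixed at half the most. Time passes only in rows, so rows that do not move let the fingers close. It gives the time, the measured TCP pose, the force, the opening and the grip force at its end, in the units of the state.
- get_state(): the state, without advancing time (a new reading comes with each control period).
- viewer.read_camera(name): name is "side" or "top"; returns the picture (480x640x3 uint8, blue, green, red); there is no depth.
- viewer.camera_info(name): a dict with "fov_y" (degrees; the focal length in pixels is half the picture's height over the tangent of half this angle, whatever the lens; pixels are square), "cx", "cy" (the principal point, pixels), "rvec" (rotation vector, rad) and "tvec" (3), from world to camera coordinates, as OpenCV has them. Camera axes: x right, y down, z forward; pixel columns grow to the right and rows downward; lengths in m; the calibration is good to about 2 mm. A picture is of the moment at which its call begins. camera_info takes no time and is no camera call.
- order.sign_off(): hands the job in; it is judged then, once.
The state is a dict: "time_s": time; "q": joint angles; "qvel": joint speeds; "joint_torque": joint torques, N m; "eef_pos": TCP position; "tcp_rot": TCP orientation; "wrist_force": force on the tool from outside, world axes, zero at the start; "wrist_torque": the same for the moment, N m; "gripper_width": opening from 0.0 (shut) to 1.0 (fully open); "grip_force": force on a finger pad.
Only numpy, scipy, OpenCV 4.12 (cv2) and the standard library are available. Lean on these libraries where they do the work, as an engineer would, in place of code of your own. Each camera call takes 0.05 s, during which the arm holds its last target. There are 200 camera calls.

## Working session

There is one attempt and no reset: what is moved stays moved. The work goes in short steps, Python scripts to look and compute and a tool call to move; the robot and the scene stay as the last step left them, time stands still between calls to the robot, and variables do not carry over. Pictures are saved under pics/ and viewed, at most 10 in all, crops included, and the job is handed in when it is done.

Besides the shell and the picture viewer there is one more tool, called after ">>>" as name(argument=value, ...) on one line, values as JSON. carry_out: Moves the arm, as the interface text tells. Its arguments: {"type":"object","properties":{"fingers":{"type":"array","items":{"type":"number"}},"slide":{"type":"array","items":{"type":"array","items":{"type":"number"}}},"roll":{"type":"array","items":{"type":"number"}}},"required":["fingers","slide","roll"]}

```bash
mkdir -p pics; cat > h.py <<'E'
import numpy as np, cv2
from cell import get_state, viewer, order
def cam(n):
    c=viewer.camera_info(n); f=240/np.tan(np.radians(c['fov_y'])/2)
    K=np.array([[f,0,c['cx']],[0,f,c['cy']],[0,0,1.]])
    R=cv2.Rodrigues(np.array(c['rvec'],float))[0]; t=np.array(c['tvec'],float).reshape(3)
    return K,R,t,c
def plane(n,uv,z):
    K,R,t,_=cam(n); o=-R.T@t; d=R.T@np.linalg.inv(K)@np.array([uv[0],uv[1],1.]); return o+d*(z-o[2])/d[2]
def proj(n,p):
    K,R,t,_=cam(n); q=K@(R@np.array(p,float)+t); return q[:2]/q[2]
E
python3 - <<'E'
from h import *
for n in ('side','top'):
    cv2.imwrite(f'pics/{n}0.png',viewer.read_camera(n)); K,R,t,c=cam(n); print(n,c,-R.T@t)
s=get_state(); print(s['eef_pos'],s['tcp_rot'],s['time_s'])
E
```

```text
side {'fov_y': 48.92391329648205, 'cx': 324.13117108901474, 'cy': 235.36239440745166, 'rvec': array([ 2.10844177, -0.7125269 ,  0.39131655]), 'tvec': array([-0.27927036,  0.26804731,  0.81625775])} [-0.10109217 -0.55992427  0.70170022]
top {'fov_y': 44.156297501971636, 'cx': 317.40578469546364, 'cy': 251.74932674128198, 'rvec': array([ 2.17757218, -2.19227526,  0.09486924]), 'tvec': array([0.02823729, 0.41952277, 1.23079266])} [0.32145947 0.03560647 1.25977906]
[ 0.2349928  -0.5783764   0.23025499] [-1.02363053e-03  9.81452163e-01  1.91704457e-01 -7.28663996e-05] 0.1
```

View pics/side0.png

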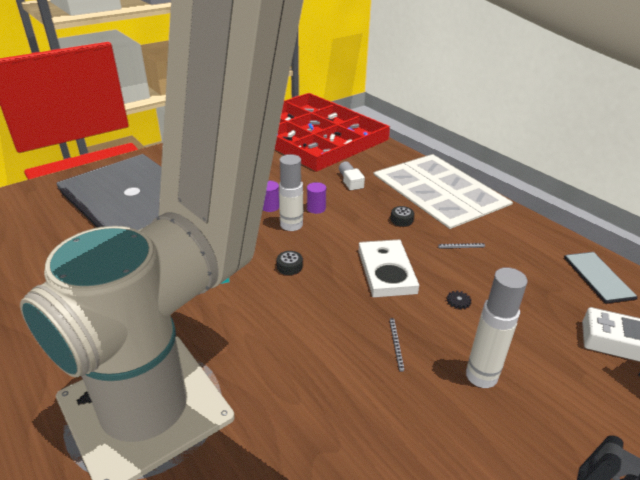

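View pics/top0.png

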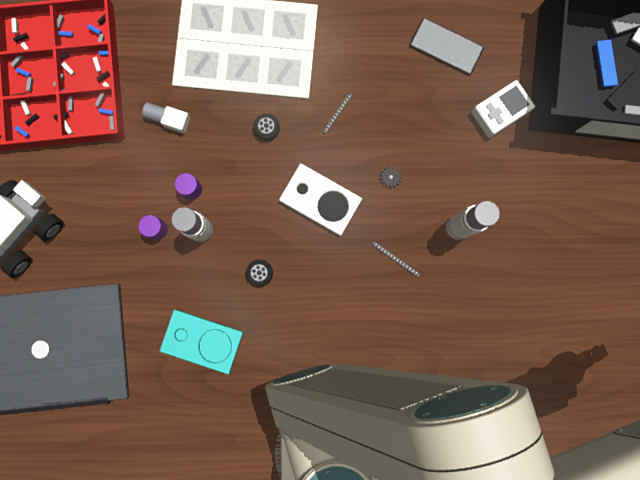

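Side view: one can at left (cap top ~(290,161)) between the purple caps, one at right (cap top ~(509,277)). White holder's wide well ~(391,273). In the top view the same caps are at ~(185,219) and ~(487,213), the well at ~(333,206), and a turquoise decoy at (201,342).

```bash
python3 - <<'E'
from h import *
def tri(a,b):
    P=[cam(n)[0]@np.c_[cam(n)[1],cam(n)[2]] for n in ('side','top')]
    X=cv2.triangulatePoints(P[0],P[1],np.array(a,float).reshape(2,1),np.array(b,float).reshape(2,1))[:,0]; return X[:3]/X[3]
for nm,a,b in (('L',(290,161),(184,219)),('R',(509,278),(487,213))):
    X=tri(a,b); print(nm,X,proj('side',X),proj('top',X))
T=cv2.imread('pics/top0.png'); S=cv2.imread('pics/side0.png')
def blob(I,n,box,z,hi=70):
    x0,y0,x1,y1=box; m=(I[y0:y1,x0:x1].max(2)<hi).astype('uint8')
    cs,_=cv2.findContours(m,cv2.RETR_EXTERNAL,2); c=max(cs,key=cv2.contourArea)+np.array([x0,y0])
    e=cv2.fitEllipse(c); print(n,e,plane(n,e[0],z)); return e
blob(T,'top',(305,180,355,230),.022); blob(S,'side',(368,255,415,290),.022)
O=[]
for I,c in ((T,(190,222)),(T,(475,220)),(S,(290,190)),(S,(495,325))):
    h,w=(60,40) if I is T or c[0]<400 else (75,50)
    O.append(cv2.resize(I[c[1]-60:c[1]+60,c[0]-45:c[0]+45],(270,360),interpolation=2) if 0 else cv2.resize(I[c[1]-65:c[1]+65,c[0]-32:c[0]+32],(192,390),interpolation=2))
cv2.imwrite('pics/crop.png',np.hstack(O))
E
```

```text
L [0.47072415 0.2742398  0.16568586] [289.91364072 161.0004182 ] [184.04481306 218.93489102]
R [ 0.47088877 -0.27550679  0.21467653] [509.74961609 277.90385328] [486.63365687 213.32893663]Traceback (most recent call last):
  File "<stdin>", line 12, in <module>
  File "<stdin>", line 11, in blob
cv2.error: OpenCV(4.12.0) /io/opencv/modules/imgproc/src/shapedescr.cpp:361: error: (-201:Incorrect size of input array) There should be at least 5 points to fit the ellipse in function 'fitEllipseNoDirect'
```

Triangulated tops: left 0.166 (short, expected 0.170), right 0.215 (tall). Now the well and a finer cap position.

```bash
python3 - <<'E'
from h import *
T=cv2.imread('pics/top0.png'); S=cv2.imread('pics/side0.png')
print(T[206,333],S[273,391])
def blob(I,n,box,z,hi=125):
    x0,y0,x1,y1=box; m=(I[y0:y1,x0:x1].max(2)<hi).astype('uint8')
    k,l,st,ce=cv2.connectedComponentsWithStats(m,connectivity=4); 
    i=l[(y1-y0)//2,(x1-x0)//2]; cs,_=cv2.findContours((l==i).astype('uint8'),cv2.RETR_EXTERNAL,2); c=cs[0]+np.array([x0,y0])
    e=cv2.fitEllipse(c); print(n,e,plane(n,e[0],z))
for z in (.022,.014): blob(T,'top',(308,181,358,231),z,100); blob(S,'side',(369,255,413,291),z,100)
for p in ((0.4707,.2742),): print([proj('top',(p[0],p[1],z)) for z in (.17,.11,0)])
O=[cv2.resize(I[c[1]-32:c[1]+32,c[0]-32:c[0]+32],(384,384),interpolation=0) for I,c in ((T,(190,222)),(S,(290,180)))]
cv2.imwrite('pics/crop.png',np.hstack(O))
E
```

```text
[77 80 80] [57 57 57]
top ((332.5481262207031, 205.92469787597656), (28.758325576782227, 29.11555290222168), 109.86270141601562) [ 0.51613396 -0.00720219  0.022     ]
side ((390.5542907714844, 273.5845031738281), (16.36925506591797, 29.642744064331055), 96.61064910888672) [ 0.51418577 -0.0107767   0.022     ]
top ((332.5481262207031, 205.92469787597656), (28.758325576782227, 29.11555290222168), 109.86270141601562) [ 0.51739218 -0.00747887  0.014     ]
side ((390.5542907714844, 273.5845031738281), (16.36925506591797, 29.642744064331055), 96.61064910888672) [ 0.52142753 -0.00431329  0.014     ]
[array([183.56077639, 218.63540759]), array([190.25138856, 222.76950834]), array([200.8750918 , 229.33384931])]
```

View pics/crop.png

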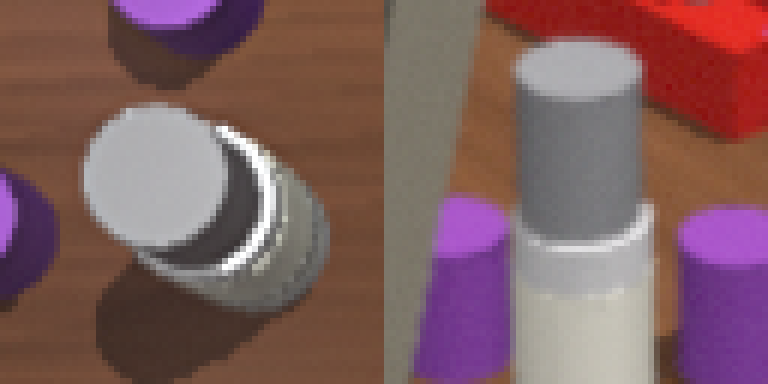

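Crop: cap top disc centre matches projection of (0.471, 0.274, 0.170) in both views, within 1 px. Well at about (0.515, -0.008). Moving: rise, then traverse above everything, with roll to keep the last joint in range.

>>> carry_out(fingers=[0, 0, 0, 0, 0], slide=[[0, 0, 0.04], [0, 0, 0.04], [0.012, 0.0425, 0.01], [0.012, 0.0425, 0], [0.012, 0.0425, 0]], roll=[0, 0, 4.5, 4.5, 4.5])

```text
time_s: 0.6
eef_pos: [0.2714, -0.4505, 0.3215]
tcp_rot: [0.0, 0.952, 0.307, 0.0]
wrist_force: [0.4, -0.0, -0.3]
gripper_width: 1.0
grip_force: 0.0
```

>>> carry_out(fingers=[0, 0, 0, 0, 0], slide=[[0.012, 0.0425, 0], [0.012, 0.0425, 0], [0.012, 0.0425, 0], [0.012, 0.0425, 0], [0.012, 0.0425, 0]], roll=[4.5, 4.5, 4.5, 4.5, 4.5])

```text
time_s: 1.1
eef_pos: [0.331, -0.2371, 0.3209]
tcp_rot: [-0.0, 0.874, 0.487, 0.0]
wrist_force: [0.8, -0.0, 1.4]
gripper_width: 0.999
grip_force: 0.0
```

>>> carry_out(fingers=[0, 0, 0, 0, 0], slide=[[0.012, 0.0425, 0], [0.012, 0.0425, 0], [0.012, 0.0425, 0], [0.012, 0.0425, 0], [0.012, 0.0425, 0]], roll=[4.5, 4.5, 4.5, 4.5, 4.5])

```text
time_s: 1.6
eef_pos: [0.3909, -0.0247, 0.3211]
tcp_rot: [0.0, 0.762, 0.648, -0.0]
wrist_force: [0.3, -0.3, -0.3]
gripper_width: 0.999
grip_force: 0.0
```

>>> carry_out(fingers=[0, 0, 0, 0, 0], slide=[[0.012, 0.0425, 0], [0.012, 0.0425, 0], [0.012, 0.0425, 0], [0.012, 0.0425, 0], [0.012, 0.0425, 0]], roll=[4.5, 4.5, 4.5, 4.5, 4.5])

```text
time_s: 2.1
eef_pos: [0.451, 0.1878, 0.3209]
tcp_rot: [-0.0, 0.62, 0.784, -0.0]
wrist_force: [1.1, -0.8, 0.8]
gripper_width: 1.002
grip_force: 0.0
```

>>> carry_out(fingers=[0, 0, 0, 0, 0], slide=[[0.01, 0.043, 0], [0.01, 0.043, 0], [0, 0, -0.04], [0, 0, -0.04], [0, 0, 0]], roll=[4.5, 4.5, 0, 0, 0])

```text
time_s: 2.6
eef_pos: [0.466, 0.2702, 0.2343]
tcp_rot: [-0.004, 0.558, 0.83, -0.006]
wrist_force: [-0.4, -0.3, -0.3]
gripper_width: 1.008
grip_force: 0.0
```

```bash
python3 - <<'E'
from h import *
print(get_state()['eef_pos'])
I=viewer.read_camera('side'); J=viewer.read_camera('top')
cv2.imwrite('pics/a.png',np.hstack([cv2.resize(I[60:260,190:390],(400,400)),cv2.resize(J[120:320,90:290],(400,400))]))
E
```

```text
[0.46596736 0.27024515 0.23429377]
```

View pics/a.png

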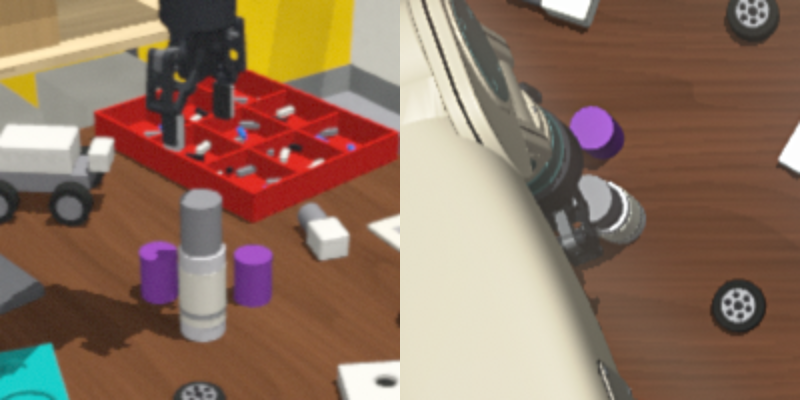

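The side crop shows the open gripper above the short can's cap, laterally centred; the can still stands. Checking settling and joints.

```bash
python3 - <<'E'
from h import *
s=get_state();print(s['eef_pos'],s['tcp_rot'],s['q'],s['time_s'])
E
```

```text
[0.47036497 0.27157199 0.24080447] [-7.33617569e-04  5.58452036e-01  8.29535726e-01 -1.12404293e-03] [ 4.04566671e-01  1.28484823e-01 -1.88747531e-01  1.25624847e+00
  1.21668341e-05  1.58960500e+00] 2.7
```

>>> carry_out(fingers=[0, 0], slide=[[0, 0, 0], [0, 0, 0]], roll=[0, 0])

```text
time_s: 2.9
eef_pos: [0.473, 0.2724, 0.2442]
tcp_rot: [0.001, 0.559, 0.829, 0.002]
wrist_force: [0.4, -1.2, 0.1]
gripper_width: 1.001
grip_force: 0.0
```

>>> carry_out(fingers=[0, 0, 0, 0, 0], slide=[[0, 0.002, -0.025], [0, 0, -0.025], [0, 0, -0.025], [0, 0, -0.02], [0, 0, -0.01]], roll=[0, 0, 0, 0, 0])

```text
time_s: 3.4
eef_pos: [0.4714, 0.2738, 0.1362]
tcp_rot: [0.0, 0.559, 0.829, 0.0]
wrist_force: [0.4, 1.0, -0.4]
gripper_width: 0.997
grip_force: 0.0
```

>>> carry_out(fingers=[0, 0, 0, 0], slide=[[0, 0, -0.01], [0, 0, 0], [0, 0, 0], [0, 0, 0]], roll=[0, 0, 0, 0])

```text
time_s: 3.8
eef_pos: [0.4722, 0.2743, 0.1276]
tcp_rot: [0.001, 0.558, 0.83, 0.001]
wrist_force: [0.1, -0.6, 0.7]
gripper_width: 0.995
grip_force: 0.0
```

```bash
python3 - <<'E'
from h import *
I=viewer.read_camera('side'); print(get_state()['eef_pos'])
cv2.imwrite('pics/b.png',cv2.resize(I[110:240,230:350],(480,520)))
E
```

```text
[0.47205042 0.2743163  0.12745214]
```

View pics/b.png

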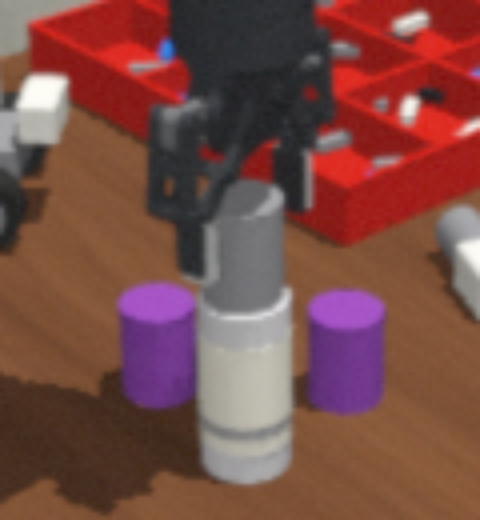

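The fingers straddle the cap on either side, tips above the can's shoulder. Closing.

>>> carry_out(fingers=[0.2, 0.35, 0.5, 0.6, 0.7], slide=[[0, 0, 0], [0, 0, 0], [0, 0, 0], [0, 0, 0], [0, 0, 0]], roll=[0, 0, 0, 0, 0])

```text
time_s: 4.35
eef_pos: [0.4717, 0.2742, 0.1269]
tcp_rot: [0.0, 0.558, 0.83, 0.001]
wrist_force: [0.7, 0.3, 4.1]
gripper_width: 0.52
grip_force: 61.3
```

>>> carry_out(fingers=[0.8, 1, 1, 1], slide=[[0, 0, 0], [0, 0, 0], [0, 0, 0], [0, 0, 0]], roll=[0, 0, 0, 0])

```text
time_s: 4.75
eef_pos: [0.4718, 0.2742, 0.1269]
tcp_rot: [0.0, 0.558, 0.83, 0.001]
wrist_force: [-0.2, -0.3, 5.3]
gripper_width: 0.518
grip_force: 61.4
```

>>> carry_out(fingers=[1, 1, 1, 1, 1], slide=[[0, 0, 0.01], [0, 0, 0.02], [0, 0, 0.03], [0, 0, 0.03], [0, 0, 0.03]], roll=[0, 0, 0, 0, 0])

```text
time_s: 5.25
eef_pos: [0.4703, 0.2736, 0.247]
tcp_rot: [-0.001, 0.558, 0.83, -0.001]
wrist_force: [0.1, 0.1, -0.8]
gripper_width: 0.519
grip_force: 61.1
```

>>> carry_out(fingers=[1, 1, 1], slide=[[0, 0, 0], [0, 0, 0], [0, 0, 0]], roll=[0, 0, 0])

```text
time_s: 5.55
eef_pos: [0.4701, 0.2735, 0.2449]
tcp_rot: [-0.001, 0.558, 0.83, -0.001]
wrist_force: [0.2, -0.7, -0.0]
gripper_width: 0.52
grip_force: 61.1
```

```bash
python3 - <<'E'
from h import *
I=viewer.read_camera('side'); print(get_state()['eef_pos'])
cv2.imwrite('pics/c.png',cv2.resize(I[60:240,220:360],(560,600*180//150*5//6)))
E
```

```text
[0.46997082 0.27340377 0.24455974]
```

View pics/c.png

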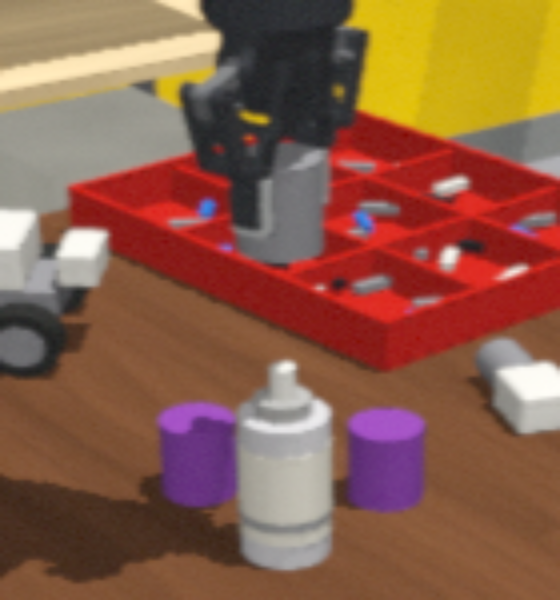

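Cap held upright, clear of the nozzle; can still standing. Traverse to the well.

>>> carry_out(fingers=[1, 1, 1, 1, 1], slide=[[0.0065, -0.04, 0], [0.0065, -0.04, 0], [0.0065, -0.04, 0], [0.0065, -0.04, 0], [0.0065, -0.04, 0]], roll=[0, 0, 0, 0, 0])

```text
time_s: 6.1
eef_pos: [0.5026, 0.0724, 0.2447]
tcp_rot: [-0.001, 0.558, 0.83, -0.001]
wrist_force: [0.8, -0.1, 0.5]
gripper_width: 0.523
grip_force: 61.1
```

>>> carry_out(fingers=[1, 1, 1, 1, 1], slide=[[0.0065, -0.04, 0], [0.0065, -0.04, 0], [0, 0, -0.04], [0, 0, -0.04], [0, 0, -0.04]], roll=[0, 0, 0, 0, 0])

```text
time_s: 6.6
eef_pos: [0.5157, -0.0066, 0.1239]
tcp_rot: [-0.001, 0.559, 0.829, -0.0]
wrist_force: [0.0, -0.2, -1.7]
gripper_width: 0.527
grip_force: 61.1
```

>>> carry_out(fingers=[1, 1, 1, 1, 1], slide=[[0, 0, -0.04], [0, 0, 0], [0, 0, 0], [0, 0, 0], [0, 0, 0]], roll=[0, 0, 0, 0, 0])

```text
time_s: 7.1
eef_pos: [0.5189, -0.0063, 0.0888]
tcp_rot: [0.002, 0.558, 0.83, 0.001]
wrist_force: [0.1, 0.0, 0.1]
gripper_width: 0.521
grip_force: 61.3
```

```bash
python3 - <<'E'
from h import *
I=viewer.read_camera('side'); print(get_state()['eef_pos'],get_state()['tcp_rot'])
e=get_state()['eef_pos']; print(proj('side',(e[0],e[1],e[2]-.017)),proj('side',(.5155,-.008,.022)))
cv2.imwrite('pics/d.png',cv2.resize(I[180:310,330:450],(480,520)))
E
```

```text
[ 0.51871444 -0.00628153  0.08860076] [0.00199389 0.55837466 0.82958594 0.00096972]
[393.03442233 252.08708865] [390.06855772 272.61617794]
```

View pics/d.png

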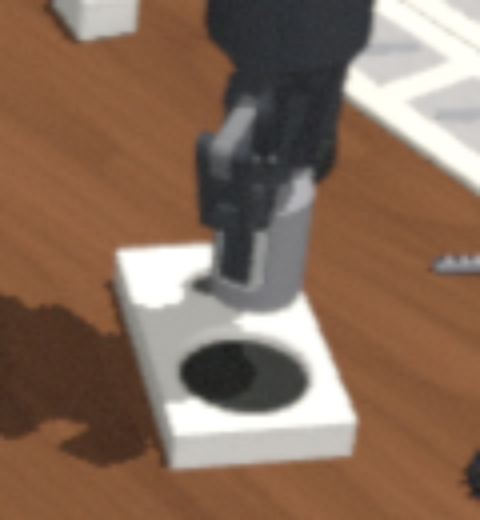

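The cap hangs upright over the holder; the wide well is at ~(391,274), consistent with the earlier fix. Lowering slowly with a 3 mm correction.

>>> carry_out(fingers=[1, 1, 1, 1, 1], slide=[[-0.003, -0.002, -0.015], [0, 0, -0.015], [0, 0, -0.012], [0, 0, -0.005], [0, 0, -0.003]], roll=[0, 0, 0, 0, 0])

```text
time_s: 7.65
eef_pos: [0.5139, -0.0081, 0.0363]
tcp_rot: [0.0, 0.558, 0.83, 0.0]
wrist_force: [-0.3, 0.4, -1.2]
gripper_width: 0.519
grip_force: 61.3
```

>>> carry_out(fingers=[1, 1, 1, 1], slide=[[0, 0, -0.002], [0, 0, -0.002], [0, 0, 0], [0, 0, 0]], roll=[0, 0, 0, 0])

```text
time_s: 8.05
eef_pos: [0.5139, -0.0081, 0.0326]
tcp_rot: [0.0, 0.558, 0.83, 0.0]
wrist_force: [-1.1, -0.2, -0.3]
gripper_width: 0.518
grip_force: 61.3
```

>>> carry_out(fingers=[1, 1, 1], slide=[[0, 0, -0.001], [0, 0, 0], [0, 0, 0]], roll=[0, 0, 0])

```text
time_s: 8.35
eef_pos: [0.5137, -0.0081, 0.0313]
tcp_rot: [-0.0, 0.558, 0.83, -0.0]
wrist_force: [-0.3, -0.3, 0.2]
gripper_width: 0.52
grip_force: 61.3
```

>>> carry_out(fingers=[1, 1, 1], slide=[[0, 0, -0.001], [0, 0, 0], [0, 0, 0]], roll=[0, 0, 0])

```text
time_s: 8.65
eef_pos: [0.5138, -0.0081, 0.0309]
tcp_rot: [0.0, 0.558, 0.83, 0.0]
wrist_force: [-1.8, 0.3, 4.7]
gripper_width: 0.518
grip_force: 61.9
```

```bash
python3 - <<'E'
from h import *
I=viewer.read_camera('side')
cv2.imwrite('pics/e.png',cv2.resize(I[190:310,340:440],(500,600)))
E
```

```text
(no output)
```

View pics/e.png

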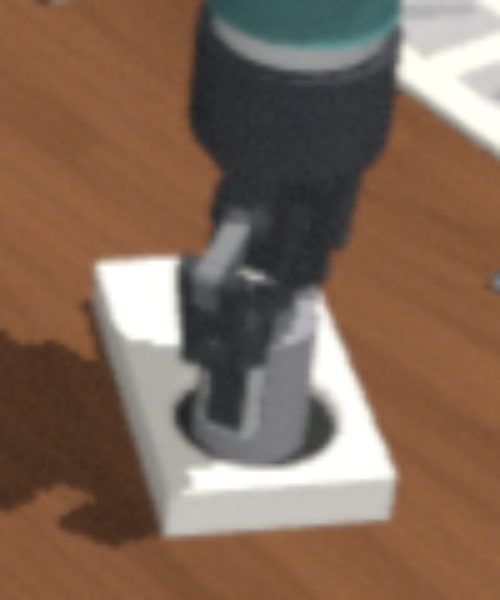

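The cap stands in the wide well (seating force 4.7 N at the predicted height; gaps visible either side). Releasing gently, then rising.

>>> carry_out(fingers=[0.45, 0.4, 0.3, 0.2, 0.1], slide=[[0, 0, 0], [0, 0, 0], [0, 0, 0], [0, 0, 0], [0, 0, 0]], roll=[0, 0, 0, 0, 0])

```text
time_s: 9.2
eef_pos: [0.5136, -0.008, 0.0302]
tcp_rot: [-0.0, 0.558, 0.83, -0.0]
wrist_force: [0.1, 0.1, -0.0]
gripper_width: 0.902
grip_force: 0.0
```

>>> carry_out(fingers=[0, 0, 0, 0, 0], slide=[[0, 0, 0], [0, 0, 0.01], [0, 0, 0.02], [0, 0, 0.03], [0, 0, 0.04]], roll=[0, 0, 0, 0, 0])

```text
time_s: 9.7
eef_pos: [0.512, -0.0078, 0.1305]
tcp_rot: [-0.002, 0.558, 0.83, -0.001]
wrist_force: [1.0, -0.3, -1.5]
gripper_width: 1.002
grip_force: 0.0
```

>>> carry_out(fingers=[0, 0, 0, 0, 0], slide=[[0, 0, 0.04], [0, 0, 0.04], [0, 0, 0], [0, 0, 0], [0, 0, 0]], roll=[0, 0, 0, 0, 0])

```text
time_s: 10.2
eef_pos: [0.5128, -0.0079, 0.2096]
tcp_rot: [-0.001, 0.558, 0.83, -0.0]
wrist_force: [-0.3, -0.3, -1.4]
gripper_width: 1.0
grip_force: 0.0
```

```bash
python3 - <<'E'
from h import *
I=viewer.read_camera('side')
print([proj('side',(.5155,-.008,z)) for z in (.074,.014)])
cv2.imwrite('pics/f.png',I[100:400,230:560])
E
```

```text
[array([392.57907925, 252.14785003]), array([389.69509256, 275.66104627])]
```

View pics/f.png

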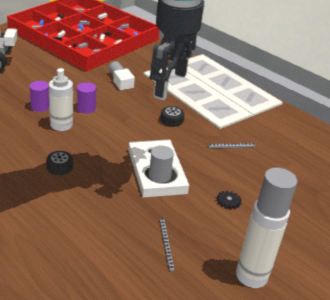

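The cap stands upright in the wide well (crop ~(161,165)). The short can stands in place at (61,105) and the tall can is untouched at (265,230). The gripper is clear.

```bash
python3 -c "
from cell import order; print(order.sign_off())"
```

```text
the job is handed in; nothing more can be done
None
```

The short can's cap is standing open end down in the holder's wide well, both cans are where they started, and the job was handed in at about 10 s; the hand-in gave no verdict.

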